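Close the tube tray with its straightedge bar

TASK

Get the sample tray ready for the mixer: slide the loose aluminium bar along the bench, without lifting it, until it lies flush against the tray's open front edge with its ends level with the tray's sides, so that it pushes every tube that sticks out home. Then press both raised keeper arms down over the bar until they are fully shut, and leave the other things on the bench where they are.

Things in the scene. Friction and masses are not known exactly. Their poses are not given: they have to be found in the camera images.
- tray: Black ribbed tube tray with a 28 mm high aluminium rim, 112 mm deep, 250 mm wide, fixed to the bench, open along its front edge, which faces the robot. Origin: middle of the front edge, on the bench; x points into the tray, y along the front edge to the left, z up. Nine grooves run along x; floor 6 mm high. Outer side faces at y = +125 and -125 mm.
- bar: Loose aluminium straightedge bar with lavender ends, 25 mm wide (x), 250 mm long (y), 20 mm high, 0.2 to 0.45 kg, on the bench between robot and tray, askew and off to one side. Origin: centre of its underside; x across it, towards the tray; y along it. Flush and level with the tray, its origin is at x = -12.5 mm, y = 0 of the tray frame.
- left_keeper (a joint): Steel keeper arm at the tray's left front corner, rad: 0 = shut (arm level, hook in front of the bar), positive = tip raised. Starts at 0.40 to 0.65 and stays where left. Hinge along the tray's y at x = +25, y = +118, z = 34 mm of the tray frame; arm 69 mm long, 14 mm wide, pointing to the tray's -x. Shuts when pressed down with 2 to 4 N, 30 to 65 mm in front of the hinge.
- left_keeper_pad (a point): Top of the round lavender press bar (14 mm thick, 22 mm long) across the tip of the left keeper arm, 62 mm from its hinge. Shut: 44 mm above the bench (bare arm 40 mm), with the hook's inner face at x = -28 mm of the tray frame, reaching down to 12 mm above the bench.
- right_keeper (a joint): Steel keeper arm at the tray's right front corner, rad: 0 = shut (arm level, hook in front of the bar), positive = tip raised. Starts at 0.40 to 0.65 and stays where left. Hinge along the tray's y at x = +25, y = -118, z = 34 mm of the tray frame; arm 69 mm long, 14 mm wide, pointing to the tray's -x. Shuts when pressed down with 2 to 4 N, 30 to 65 mm in front of the hinge.
- right_keeper_pad (a point): Top of the round lavender press bar (14 mm thick, 22 mm long) across the tip of the right keeper arm, 62 mm from its hinge. Shut: 44 mm above the bench (bare arm 40 mm), with the hook's inner face at x = -28 mm of the tray frame, reaching down to 12 mm above the bench.
- tube1: Capped sample tube, 16 mm diameter, 100 mm long, lavender cap 18 mm diameter, 22 g, lying in a tray groove, cap towards the robot, sticking 8 to 26 mm out past the front edge. Slides freely along its groove. Origin: centre of the cap's end face; x along the tube into the tray. Home: origin at x = 0 of the tray frame (4 mm of room behind it).
- tube2: Capped sample tube, 16 mm diameter, 100 mm long, lavender cap 18 mm diameter, 22 g, lying in a tray groove, cap towards the robot, sticking 8 to 26 mm out past the front edge. Slides freely along its groove. Origin: centre of the cap's end face; x along the tube into the tray. Home: origin at x = 0 of the tray frame (4 mm of room behind it).
- tube3: Capped sample tube, 16 mm diameter, 100 mm long, lavender cap 18 mm diameter, 22 g, lying in a tray groove, cap towards the robot, sticking 8 to 26 mm out past the front edge. Slides freely along its groove. Origin: centre of the cap's end face; x along the tube into the tray. Home: origin at x = 0 of the tray frame (4 mm of room behind it).
- tube4: Capped sample tube, 16 mm diameter, 100 mm long, lavender cap 18 mm diameter, 22 g, lying in a tray groove, cap towards the robot, sticking 8 to 26 mm out past the front edge. Slides freely along its groove. Origin: centre of the cap's end face; x along the tube into the tray. Home: origin at x = 0 of the tray frame (4 mm of room behind it).
- tube5: Capped sample tube, 16 mm diameter, 100 mm long, lavender cap 18 mm diameter, 22 g, lying in a tray groove, cap towards the robot, sticking 8 to 26 mm out past the front edge. Slides freely along its groove. Origin: centre of the cap's end face; x along the tube into the tray. Home: origin at x = 0 of the tray frame (4 mm of room behind it).
- cap_dish: Small open white dish 70 x 70 x 28 mm, beside the tray. Bystander; origin: centre of its underside.
- marker: Blue and white marker pen, 120 x 13 x 12 mm, lying beside the tray along its x. Bystander; origin: centre of its underside.
- sanitizer: White bottle, 64 mm diameter, 150 mm high. Bystander; origin: centre of its underside.
- wipes_can: Green-labelled can, 84 mm diameter, 130 mm high. Bystander; origin: centre of its underside.
- sample_jar: Clear jar with yellow lid, 56 mm diameter, 60 mm high. Bystander; origin: centre of its underside.
- beaker: Glass beaker, 70 mm diameter, 90 mm high. Bystander; origin: centre of its underside.
Not all that is in view belongs to the job. Leave any orange look-alike of the tube4 alone. Leave any turquoise look-alike of the tube3 alone.

How it is judged (in metres and radians):
On the way, in this order (a step that is already met when the one before it is completed fails the run):
1. the bar lies flush along the tray's front edge, ends level with the tray's sides, all five tubes pushed home, both keepers still raised (x of bar in the frame of tray between -0.0155 and -0.0105 m and angle between the y axis of bar and the y axis of tray, either way round below 0.022 rad and y of bar in the frame of tray between -0.01 and 0.01 m and height (world z) of bar below 0.004 m and angle between bar's own z axis and vertical below 0.05 rad and x of each of tube1, tube2, tube3, tube4, tube5 in the frame of tray above -0.004 m and height (world z) of each of tube1, tube2, tube3, tube4, tube5 below 0.02 m and value of joint each of left_keeper, right_keeper above 0.2 rad), for 0.2 s.
2. both keepers are shut (value of joint each of left_keeper, right_keeper below 0.06 rad), for 0.2 s.
At the end, for the whole second after the job is handed in: Bar at rest on the bench, flush against the tray's front edge (gap under 3 mm, under 0.022 rad out of parallel), ends within 10 mm of level with the tray's sides; all five tubes in the tray, caps at most 4 mm past the front edge; both keepers shut (under 0.06 rad) (all of step 2 and x of bar in the frame of tray between -0.0155 and -0.0105 m and angle between the y axis of bar and the y axis of tray, either way round below 0.022 rad and y of bar in the frame of tray between -0.01 and 0.01 m and height (world z) of bar below 0.004 m and angle between bar's own z axis and vertical below 0.05 rad and x of each of tube1, tube2, tube3, tube4, tube5 in the frame of tray above -0.004 m and height (world z) of each of tube1, tube2, tube3, tube4, tube5 below 0.02 m and linear speed of bar below 0.01 m/s); the robot touches nothing.
It fails at once if the bar is lifted off the bench (more than 15 mm) (height (world z) of bar above 0.015 m).
It fails at once if a bystander is moved more than 30 mm (distance of any of cap_dish, marker, sanitizer, wipes_can, sample_jar, beaker from where it was at the start of the episode above 0.03 m).
It also fails if it takes over 64 s, if anything falls off the work surface, if the arm or the gripper's body presses on something with over 40 N, if the wrist force passes 120 N, or if a joint passes its speed limit or range.

ROBOT

A 6-joint arm with a two-finger parallel gripper is mounted at the origin on the work surface. World frame = base frame: x ahead of the robot, y to its left, z up, the work surface at z = 0. Lengths are in m, angles in degrees, forces in N, time in s.
With the tool pointing down it reaches from about 0.3 to 0.75 m from the base axis. Payload 8.5 kg.
Tool frame: the origin (TCP) lies on the centre line of the jaws, within the pads' length; the fingertips stand 17 mm ahead of it and the grasp point (between the pads) lies 2 mm behind it (env.tip_extent is the distance from the TCP to the fingertips, in m); z points along the fingers, y is the direction in which the jaws open and shut (so a half turn about z gives the same grasp; the last joint's range is limited). The gripper opens to 85 mm and grips with 20 to 120 N. Pads are 22 mm wide; open, the fingers measure 114 mm over their backs; the gripper's body (76 mm by 85 mm) begins 54 mm behind the grasp point. The pads swing forward as they close: fully open they stand 13 mm farther back than shut.
Start: joints at [54.758, 21.807, 74.336, -0, 83.858, -12.336], TCP at [0.214, 0.507, 0.248] pointing down, gripper open.
Joint ranges: [-178.18, 178.18], [-50.72, 133.34], [12.68, 142.11], [-81.47, 261.47], [9.98, 163.14], [-165.26, 165.26]. Speed limits (degrees/s): [136.94, 136.94, 180, 180, 180, 180].

INTERFACE

Orientations are given as a 3x3 rotation matrix whose columns are the frame's x, y, z axes.
In Python, from rig import telemetry, get_image, camera_params, close_job, env gives the robot as it stands.
- The arm moves only by the tool apply_moves, never from a script. Its argument "motion" is a list of rows, each an object of numbers: "tx", "ty", "tz": the shift along the tool's x, y, z in cm; "turn": the turn about the tool's z in degrees; "jaw": the gripper's target within -1 to 1 (fully open at 1, half-way at 0, shut at -1). In form: [{"tx": .., "ty": .., "tz": .., "turn": .., "jaw": ..}, ...]. A call has 1 to 5 rows; each row is the pose to reach, as a shift and turn from the pose measured when the call began, along the tool's axes at that moment; what a row does not reach only later rows make up. A row lasts 1/12 s, in which the tool goes at most 41.7 mm and 7.16 degrees, less where a joint would pass 70% of its speed; a pose out of reach is approached as far as the arm can. A call with a gripper value outside its range is refused whole. The fingers move at their own pace and stop on an object; "squeeze" is the grip in N (left out, the last holds). Time passes only in rows, so rows that repeat a pose let the fingers close. It gives the time, the measured TCP pose, the force and the opening at its end, in the units of the state.
- telemetry.observe(): the state, without advancing time (a new reading comes with each control period).
- get_image(name): name is "scene" or "top"; returns (picture, depth): 384x512x3 uint8, red, green, blue; 384x512 float32, m along the optical axis (not along the pixel's ray), 0 where there is no reading.
- camera_params(name): a dict with "fx", "fy", "cx", "cy" (pixels), "rvec" (rotation vector, rad) and "tvec" (3), from world to camera coordinates, as OpenCV has them. Camera axes: x right, y down, z forward; pixel columns grow to the right and rows downward; lengths in m; the calibration is good to about 2 mm. A picture is of the moment at which its call begins. camera_params takes no time and is no camera call.
- close_job(): hands the job in, once; it reports no verdict.
The state is a dict: "time_s": time; "q": joint angles; "qvel": joint speeds; "joint_efforts": joint torques, N m; "position": TCP position; "tool_rot": TCP orientation; "ft_force": force on the tool from outside, world axes, zero at the start; "wrist_torque": the same for the moment, N m; "grip_width": finger opening in m.
Only numpy, scipy, OpenCV 4.12 (cv2) and the standard library are available. Lean on these libraries where they do the work, as an engineer would, in place of code of your own. Each camera call takes 0.05 s, during which the arm holds its last target. There are 200 camera calls.

## Working session

There is one attempt and no reset: what is moved stays moved. The work goes in short steps, Python scripts to look and compute and a tool call to move; the robot and the scene stay as the last step left them, time stands still between calls to the robot, and variables do not carry over. Pictures are saved under pics/ and viewed, about 8 in all and at most 12, crops included, and the job is handed in when it is done.

Besides the shell and the picture viewer there is one more tool, called after ">>>" as name([rows], argument=value, ...), one row to a line, values as JSON. apply_moves: Moves the arm, as the interface text tells. Its arguments: {"type":"object","properties":{"motion":{"type":"array"},"squeeze":{"type":"number"}},"required":["motion"]}

```bash
mkdir -p pics; ls
cat > h.py <<'E'
import numpy as np, cv2
from rig import telemetry, get_image, camera_params, close_job, env
def cam(n):
    p=camera_params(n); R=cv2.Rodrigues(np.array(p["rvec"],float))[0]; return p,R,np.array(p["tvec"],float).ravel()
def world(n,uvs,z=None,depth=None):
    p,R,t=cam(n); out=[]
    for i,(u,v) in enumerate(uvs):
        r=np.array([(u-p["cx"])/p["fx"],(v-p["cy"])/p["fy"],1.])
        c=-R.T@t; d=R.T@r
        if z is not None:
            zz=z[i] if np.ndim(z) else z
            s=(zz-c[2])/d[2]
        else: s=depth[int(round(v)),int(round(u))]
        out.append(c+s*d)
    return np.array(out)
def snap(n,f,crop=None,k=1):
    im,d=get_image(n); np.savez('last_'+n,im=im,d=d)
    if crop: im=im[crop[1]:crop[3],crop[0]:crop[2]]
    cv2.imwrite(f,cv2.resize(im[:,:,::-1],None,fx=k,fy=k,interpolation=cv2.INTER_CUBIC)); return im,d
E
python3 - <<'E'
from h import *
for n in("top","scene"):
    snap(n,f"pics/{n}0.png",k=1.5); p,R,t=cam(n); print(n,p["fx"],(-R.T@t).round(3),R.round(2).tolist())
s=telemetry.observe();print(s["time_s"],s["position"],s["tool_rot"],s["ft_force"],s["grip_width"])
E
```

```text
pics
top 462.8323524531697 [0.445 0.01  1.387] [[0.03, -1.0, 0.01], [-1.0, -0.03, -0.08], [0.08, -0.01, -1.0]]
scene 358.1833102777548 [ 1.083 -0.495  1.063] [[0.71, 0.7, -0.02], [0.56, -0.58, -0.59], [-0.42, 0.41, -0.81]]
0.1 [0.2139463  0.50641821 0.24777266] [[-9.21144946e-01  3.89219012e-01 -7.40647960e-04]
 [ 3.89219631e-01  9.21144340e-01 -1.08793194e-03]
 [ 2.58799882e-04 -1.29041773e-03 -9.99999134e-01]] [-0.09133783  0.34036149 -0.14523626] 0.08551901004317791
```

View pics/top0.png

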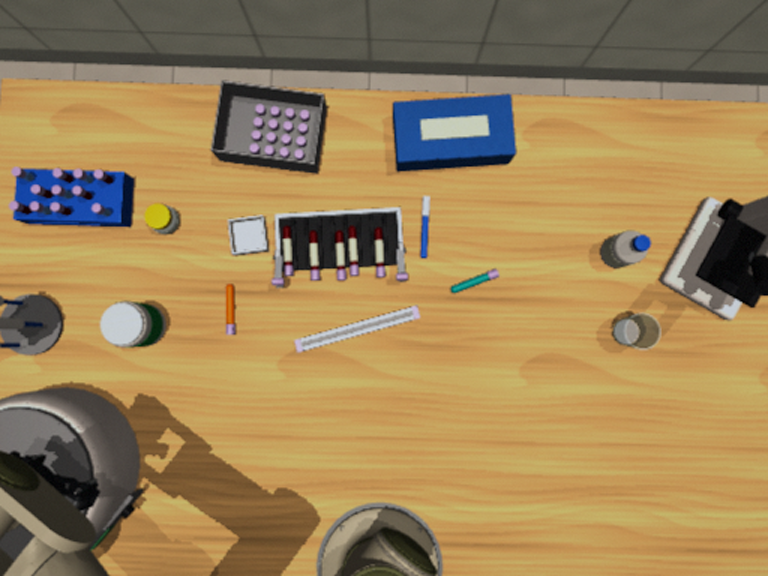

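View pics/scene0.png

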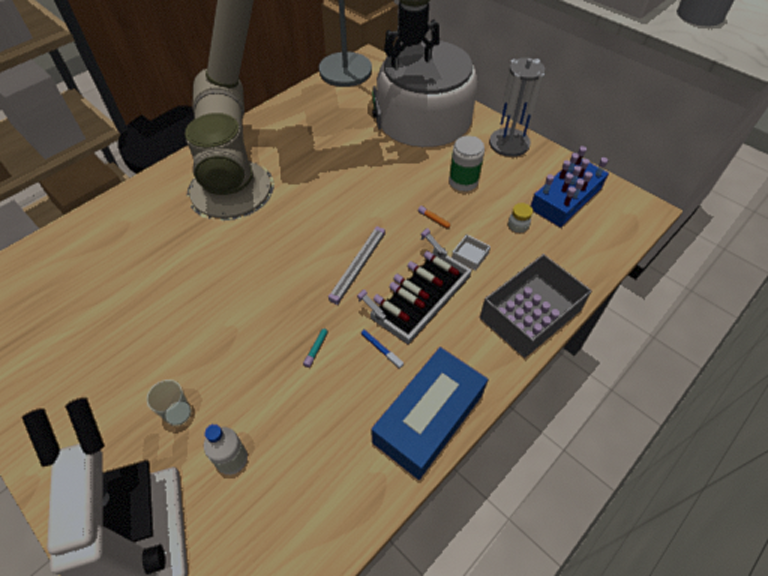

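The top view shows the tray front edge at about (275–402, 272), the bar from (298,346) to (417,313), the teal and orange decoys on either side, and the keepers raised at (279,275) and (402,270). I'll enlarge a crop to measure them.

Run:
```python
from h import *
im=np.load('last_top.npz')['im'][130:240,170:300]
cv2.imwrite('pics/c0.png',cv2.resize(im[:,:,::-1],None,fx=6,fy=5.45 if 0 else 5.4,interpolation=cv2.INTER_CUBIC)[:, :])
```

```text
(no output)
```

View pics/c0.png

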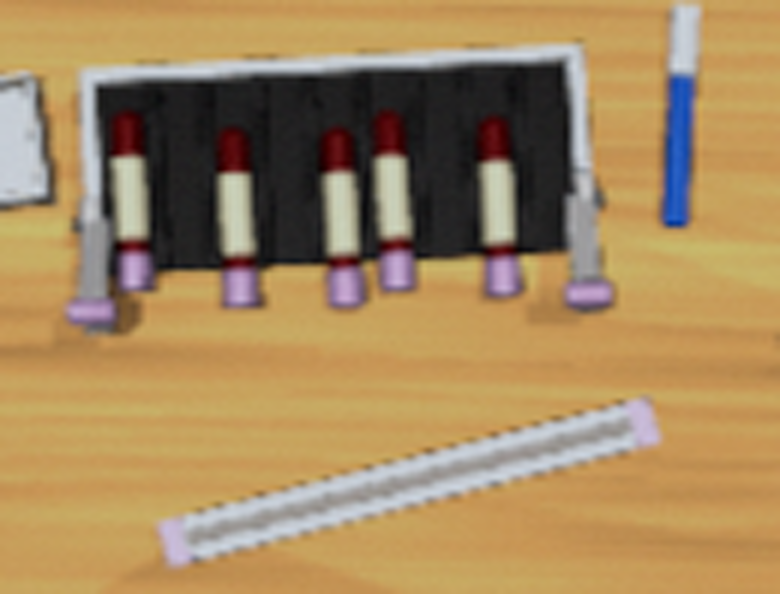

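The crop shows the rim's back corners at (82,70) and (582,43), the floor's front edge from (125,270) to (565,252), and the bar corners at (160,522), (172,568), (648,397) and (660,442).

```bash
cat >> h.py <<'E'
def unc(U,ox=170,oy=130,kx=6,ky=5.4): return [((u+.5)/kx-.5+ox,(v+.5)/ky-.5+oy) for u,v in U]
E
python3 - <<'E'
from h import *
b=world('top',unc([(82,70),(582,43)]),.028);f=world('top',unc([(160,270),(550,253)]),.006)
B=world('top',unc([(160,522),(172,568),(660,442),(648,397)]),.02)
print(b,f,B,sep='\n')
y=b[0]-b[1];print('w',np.linalg.norm(y));yaw=np.arctan2(-y[0],y[1]);print('yaw back',np.degrees(yaw))
yf=f[0]-f[1];print('yaw front',np.degrees(np.arctan2(-yf[0],yf[1])))
x=np.array([np.cos(yaw),np.sin(yaw),0]);m=b.mean(0);print('depth',(m-f.mean(0))@x,'org',m-.112*x)
print('bar c',B.mean(0)); l=(B[0]+B[1]-B[2]-B[3])/2;print(np.linalg.norm(l),np.degrees(np.arctan2(-l[0],l[1])),np.linalg.norm(B[0]-B[1]))
p=world('top',unc([(92,310),(588,294)]),.065);print('pads',p)
p=world('top',unc([(-0,200),(676,225)]),.02);print('dish,marker',p)
print('caps',world('top',unc([(137,290),(241,306),(346,306),(398,290),(502,296)]),.015))
E
```

```text
[[ 0.68019459  0.22579853  0.028     ]
 [ 0.70239725 -0.02069121  0.028     ]]
[[ 0.57315665  0.18600639  0.006     ]
 [ 0.58807741 -0.00820671  0.006     ]]
[[ 0.43420487  0.1790335   0.02      ]
 [ 0.40947206  0.17223882  0.02      ]
 [ 0.48429367 -0.06488898  0.02      ]
 [ 0.50874563 -0.0584008   0.02      ]]
w 0.24748767959424378
yaw back 5.147048315107329
yaw front 4.393218357615175
depth 0.11145752042225812 org [0.57974754 0.0925059  0.028     ]
bar c [0.45917906 0.05699564 0.02      ]
0.2487560530421336 17.47073197367897 0.025649160251511188
pads [[ 0.54549604  0.21004689  0.065     ]
 [ 0.56057757 -0.0261522   0.065     ]]
dish,marker [[ 0.60825103  0.26461738  0.02      ]
 [ 0.60386979 -0.07004899  0.02      ]]
caps [[0.56095631 0.19580857 0.015     ]
 [0.55355654 0.14409495 0.015     ]
 [0.55499784 0.09217236 0.015     ]
 [0.56455133 0.06671084 0.015     ]
 [0.56266868 0.01508393 0.015     ]]
```

```bash
cat >> h.py <<'E'
O=np.array([.580,.0925,0]);YAW=4.9
def T(x,y,z):
    c,s=np.cos(np.radians(YAW)),np.sin(np.radians(YAW)); return O+[c*x-s*y,s*x+c*y,z]
def plan(p,yaw=None):
    s=telemetry.observe();R=np.array(s["tool_rot"]);d=R.T@(np.array(p)-s["position"])*100
    cy=np.degrees(np.arctan2(R[1,1],R[0,1]));tr=0 if yaw is None else (cy-yaw+180)%360-180
    print('t %.2f pos'%s["time_s"],np.round(s["position"],4),'yawy %.2f'%cy,'F',np.round(s["ft_force"],1),'g %.4f'%s["grip_width"],'-> cm',d.round(2),'turn %.2f'%tr)
E
python3 -c "
from h import *
plan([.459,.057,.15],17.5)"
```

```text
t 0.10 pos [0.2139 0.5064 0.2478] yawy 67.09 F [-0.1  0.3 -0.1] g 0.0855 -> cm [-40.07 -31.85   9.81] turn 49.59
```

>>> apply_moves([
  {"tx": -4, "ty": -3.2, "tz": 0, "turn": 7},
  {"tx": -7.5, "ty": -6, "tz": 0, "turn": 14},
  {"tx": -11, "ty": -8.7, "tz": 0, "turn": 21},
  {"tx": -14.2, "ty": -11.3, "tz": 0, "turn": 28},
  {"tx": -17.4, "ty": -13.8, "tz": 0, "turn": 35},
])

```text
invalid input
```

```bash
python3 -c "
from h import *
plan([.459,.057,.15],17.5)"
```

```text
t 0.10 pos [0.2139 0.5064 0.2478] yawy 67.09 F [-0.1  0.3 -0.1] g 0.0855 -> cm [-40.07 -31.85   9.81] turn 49.59
```

Each row probably needs "jaw" as well.

>>> apply_moves([
  {"tx": -4, "ty": -3.2, "tz": 0, "turn": 7, "jaw": 1},
  {"tx": -7.5, "ty": -6, "tz": 0, "turn": 14, "jaw": 1},
  {"tx": -11, "ty": -8.7, "tz": 0, "turn": 21, "jaw": 1},
  {"tx": -14.2, "ty": -11.3, "tz": 0, "turn": 28, "jaw": 1},
  {"tx": -17.4, "ty": -13.8, "tz": 0, "turn": 35, "jaw": 1},
])

```text
time_s: 0.52
position: [0.314, 0.3219, 0.2477]
tool_rot: [[-0.527, 0.85, -0.001], [0.85, 0.527, -0.001], [-0.0, -0.002, -1.0]]
ft_force: [2.0, -0.0, 0.4]
grip_width: 0.0852
```

```bash
python3 -c "
from h import *
plan([.459,.057,.12],17.5)"
```

```text
t 0.52 pos [0.314  0.3219 0.2477] yawy 31.78 F [ 2.  -0.   0.4] g 0.0852 -> cm [-30.15  -1.6   12.78] turn 14.28
```

>>> apply_moves([
  {"tx": -4, "ty": -0.2, "tz": 0, "turn": 5, "jaw": 1},
  {"tx": -8, "ty": -0.5, "tz": 1, "turn": 10, "jaw": 1},
  {"tx": -12, "ty": -0.7, "tz": 2, "turn": 14.3, "jaw": 1},
  {"tx": -15.5, "ty": -0.9, "tz": 3.5, "turn": 14.3, "jaw": 1},
  {"tx": -19, "ty": -1.1, "tz": 5, "turn": 14.3, "jaw": 1},
])

```text
time_s: 0.93
position: [0.4052, 0.1527, 0.1974]
tool_rot: [[-0.3, 0.954, -0.0], [0.954, 0.3, -0.001], [-0.001, -0.001, -1.0]]
ft_force: [0.6, 0.6, -0.5]
grip_width: 0.0857
```

```bash
python3 -c "
from h import *
plan([.459,.057,.10],17.5)"
```

```text
t 0.93 pos [0.4052 0.1527 0.1974] yawy 17.44 F [ 0.6  0.6 -0.5] g 0.0857 -> cm [-10.73   2.27   9.75] turn -0.06
```

>>> apply_moves([
  {"tx": -3, "ty": 0.6, "tz": 2.5, "turn": 0, "jaw": 1},
  {"tx": -6, "ty": 1.2, "tz": 5, "turn": 0, "jaw": 1},
  {"tx": -8.7, "ty": 1.9, "tz": 7.5, "turn": 0, "jaw": 1},
  {"tx": -10.7, "ty": 2.3, "tz": 9.8, "turn": 0, "jaw": 1},
  {"tx": -10.7, "ty": 2.3, "tz": 9.8, "turn": 0, "jaw": 1},
])

```text
time_s: 1.35
position: [0.4591, 0.0547, 0.0958]
tool_rot: [[-0.296, 0.955, -0.006], [0.955, 0.296, -0.001], [0.001, -0.006, -1.0]]
ft_force: [0.1, 0.3, 0.6]
grip_width: 0.0854
```

```bash
python3 -c "
from h import *
plan([.459,.057,.022],17.5)"
```

```text
t 1.35 pos [0.4591 0.0547 0.0958] yawy 17.23 F [0.1 0.3 0.6] g 0.0854 -> cm [0.22 0.1  7.38] turn -0.27
```

>>> apply_moves([
  {"tx": 0.2, "ty": 0.1, "tz": 2.5, "turn": 0, "jaw": 1},
  {"tx": 0.2, "ty": 0.1, "tz": 5, "turn": 0, "jaw": 1},
  {"tx": 0.2, "ty": 0.1, "tz": 7.2, "turn": 0, "jaw": 1},
  {"tx": 0.2, "ty": 0.1, "tz": 7.2, "turn": 0, "jaw": 0.2},
  {"tx": 0.2, "ty": 0.1, "tz": 7.2, "turn": 0, "jaw": -0.3},
], squeeze=25)

```text
time_s: 1.77
position: [0.4587, 0.0573, 0.024]
tool_rot: [[-0.297, 0.955, -0.008], [0.955, 0.297, -0.001], [0.002, -0.008, -1.0]]
ft_force: [-0.3, 0.5, 0.2]
grip_width: 0.0641
```

>>> apply_moves([
  {"tx": 0, "ty": 0, "tz": 0, "turn": 0, "jaw": -1},
  {"tx": 0, "ty": 0, "tz": 0, "turn": 0, "jaw": -1},
  {"tx": 0, "ty": 0, "tz": 0, "turn": 0, "jaw": -1},
  {"tx": 0, "ty": 0, "tz": 0, "turn": 0, "jaw": -1},
  {"tx": 0, "ty": 0, "tz": 0, "turn": 0, "jaw": -1},
])

```text
time_s: 2.18
position: [0.4591, 0.0574, 0.0253]
tool_rot: [[-0.297, 0.955, -0.006], [0.955, 0.297, -0.001], [0.001, -0.006, -1.0]]
ft_force: [-1.0, 0.1, 8.5]
grip_width: 0.0243
```

```bash
python3 -c "
from h import *
plan(T(-.066,0,.0235),YAW)"
```

```text
t 2.18 pos [0.4591 0.0574 0.0253] yawy 17.27 F [-1.   0.1  8.5] g 0.0243 -> cm [1.18 6.14 0.15] turn 12.37
```

Fz of 8.5 N suggests the closing fingertips reached the bench. I'll open slightly, go up 4 mm and regrip.

>>> apply_moves([
  {"tx": 0, "ty": 0, "tz": 0, "turn": 0, "jaw": 0},
  {"tx": 0, "ty": 0, "tz": -0.2, "turn": 0, "jaw": 0},
  {"tx": 0, "ty": 0, "tz": -0.4, "turn": 0, "jaw": 0},
  {"tx": 0, "ty": 0, "tz": -0.4, "turn": 0, "jaw": -1},
  {"tx": 0, "ty": 0, "tz": -0.4, "turn": 0, "jaw": -1},
])

```text
time_s: 2.6
position: [0.4592, 0.0574, 0.0298]
tool_rot: [[-0.297, 0.955, -0.005], [0.955, 0.297, -0.001], [0.001, -0.005, -1.0]]
ft_force: [-1.8, -0.3, 6.7]
grip_width: 0.0242
```

>>> apply_moves([
  {"tx": 0, "ty": 0, "tz": 0, "turn": 0, "jaw": -1},
  {"tx": 0, "ty": 0, "tz": 0, "turn": 0, "jaw": -1},
  {"tx": 0, "ty": 0, "tz": 0, "turn": 0, "jaw": -1},
])

```text
time_s: 2.85
position: [0.4592, 0.0573, 0.0298]
tool_rot: [[-0.297, 0.955, -0.005], [0.955, 0.297, -0.001], [0.001, -0.005, -1.0]]
ft_force: [-0.8, -0.9, 3.0]
grip_width: 0.0246
```

```bash
python3 -c "
from h import *
print(env.tip_extent)
plan(T(-.066,0,.029),YAW)"
```

```text
0.017
t 2.85 pos [0.4592 0.0573 0.0298] yawy 17.27 F [-0.8 -0.9  3. ] g 0.0246 -> cm [1.18 6.13 0.05] turn 12.37
```

>>> apply_moves([
  {"tx": 0.2, "ty": 1.2, "tz": 0, "turn": 2.5, "jaw": -1},
  {"tx": 0.5, "ty": 2.4, "tz": 0, "turn": 5, "jaw": -1},
  {"tx": 0.7, "ty": 3.7, "tz": 0, "turn": 7.5, "jaw": -1},
  {"tx": 0.9, "ty": 4.9, "tz": 0, "turn": 10, "jaw": -1},
  {"tx": 1.2, "ty": 6.1, "tz": 0, "turn": 12.4, "jaw": -1},
])

```text
time_s: 3.27
position: [0.5134, 0.0867, 0.0298]
tool_rot: [[-0.084, 0.996, -0.008], [0.997, 0.084, -0.002], [-0.002, -0.008, -1.0]]
ft_force: [-6.1, -4.7, 11.0]
grip_width: 0.0243
```

```bash
python3 -c "
from h import *
plan(T(-.066,0,.0298),YAW)
im,d=snap('top','pics/t1.png')
cv2.imwrite('pics/c1.png',cv2.resize(im[120:220,170:300,::-1],None,fx=6,fy=6,interpolation=cv2.INTER_CUBIC))
"
```

```text
t 3.27 pos [0.5134 0.0867 0.0298] yawy 4.79 F [-6.1 -4.7 11. ] g 0.0243 -> cm [0.01 0.08 0.  ] turn -0.11
```

View pics/c1.png

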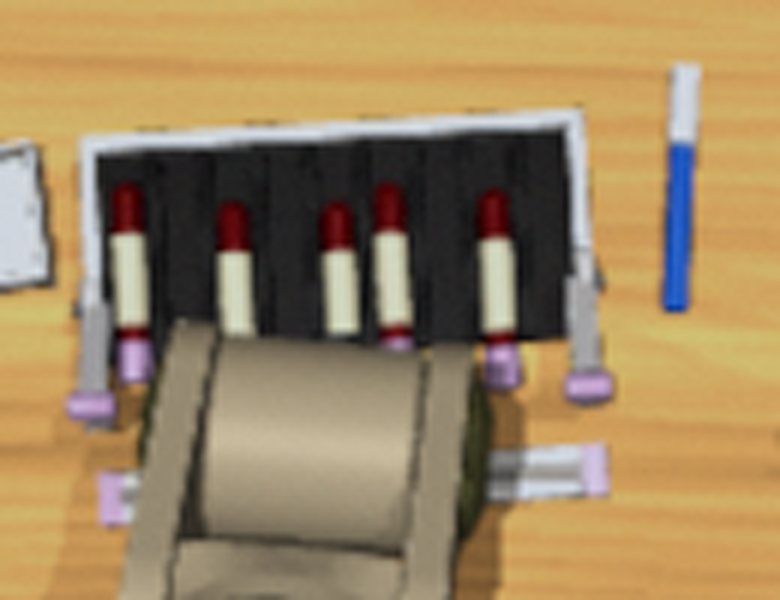

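The bar's left end is at (99–102, 474–526) and its right end at (606–609, 446–494). It is nearly parallel to the tray.

```bash
python3 -c "
from h import *
k=dict(oy=120,ky=6)
B=world('top',unc([(99,474),(102,526),(609,494),(606,446)],**k),.02)
l=(B[0]+B[1]-B[2]-B[3])/2;print(np.linalg.norm(l),np.degrees(np.arctan2(-l[0],l[1])))
c=np.radians(YAW);q=B.mean(0)-O;print('bar in tray',q[0]*np.cos(c)+q[1]*np.sin(c),-q[0]*np.sin(c)+q[1]*np.cos(c))
b=world('top',unc([(82,140),(582,110)],**k),.028);y=b[0]-b[1];print(b,np.degrees(np.arctan2(-y[0],y[1])),np.linalg.norm(y))
"
```

```text
0.24979770072789853 4.958644706459312
bar in tray -0.06748998147102624 -0.0003623505360261488
[[ 0.6791137   0.22575532  0.028     ]
 [ 0.70131128 -0.0207189   0.028     ]] 5.1462009494237675 0.2474717618762514
```

The bar sits at tray x = -67.5 mm, y = -0.4 mm, parallel within 0.2°. Next I'll release it a little, lift, turn 90° and come down behind it.

>>> apply_moves([
  {"tx": 0, "ty": 0, "tz": 0, "turn": 0, "jaw": -0.2},
  {"tx": 0, "ty": 0, "tz": 0, "turn": 0, "jaw": -0.2},
  {"tx": 0, "ty": 0, "tz": -1, "turn": 0, "jaw": -0.2},
  {"tx": 0, "ty": 0, "tz": -4, "turn": 0, "jaw": -0.2},
  {"tx": 0, "ty": -2, "tz": -7, "turn": 0, "jaw": -0.2},
])

```text
time_s: 3.73
position: [0.4975, 0.0857, 0.1007]
tool_rot: [[-0.081, 0.997, -0.004], [0.997, 0.081, -0.001], [-0.001, -0.004, -1.0]]
ft_force: [0.6, -0.2, 1.4]
grip_width: 0.034
```

>>> apply_moves([
  {"tx": 0, "ty": -2, "tz": 0, "turn": -7, "jaw": 0.5},
  {"tx": 0, "ty": -4, "tz": 0, "turn": -14, "jaw": 1},
  {"tx": 0, "ty": -4, "tz": 0, "turn": -21, "jaw": 1},
  {"tx": 0, "ty": -4, "tz": 0, "turn": -28, "jaw": 1},
  {"tx": 0, "ty": -4, "tz": 0, "turn": -35, "jaw": 1},
])

```text
time_s: 4.15
position: [0.4571, 0.0823, 0.1017]
tool_rot: [[-0.643, 0.766, -0.003], [0.766, 0.643, -0.001], [0.001, -0.003, -1.0]]
ft_force: [0.2, 0.5, 0.1]
grip_width: 0.0853
```

>>> apply_moves([
  {"tx": 0, "ty": 0, "tz": 0, "turn": -7, "jaw": 1},
  {"tx": 0, "ty": 0, "tz": 0, "turn": -14, "jaw": 1},
  {"tx": 0, "ty": 0, "tz": 0, "turn": -21, "jaw": 1},
  {"tx": 0, "ty": 0, "tz": 0, "turn": -28, "jaw": 1},
  {"tx": 0, "ty": 0, "tz": 0, "turn": -35, "jaw": 1},
])

```text
time_s: 4.57
position: [0.4568, 0.0821, 0.1023]
tool_rot: [[-0.967, 0.253, -0.003], [0.253, 0.967, -0.001], [0.002, -0.002, -1.0]]
ft_force: [-0.3, -1.1, -0.3]
grip_width: 0.0857
```

```bash
python3 -c "
from h import *
plan(T(-.115,0,.06),YAW+90)"
```

```text
t 4.57 pos [0.4568 0.0821 0.1023] yawy 75.34 F [-0.3 -1.1 -0.3] g 0.0857 -> cm [-0.83  0.28  4.23] turn -19.56
```

>>> apply_moves([
  {"tx": -0.3, "ty": 0.1, "tz": 0, "turn": -7, "jaw": 1},
  {"tx": -0.6, "ty": 0.2, "tz": 0, "turn": -14, "jaw": 1},
  {"tx": -0.8, "ty": 0.3, "tz": 2, "turn": -19.5, "jaw": 1},
  {"tx": -0.8, "ty": 0.3, "tz": 5, "turn": -19.5, "jaw": 1},
  {"tx": -0.8, "ty": 0.3, "tz": 7.8, "turn": -19.5, "jaw": 1},
])

```text
time_s: 4.98
position: [0.4652, 0.0827, 0.0244]
tool_rot: [[-0.996, -0.085, -0.0], [-0.085, 0.996, -0.001], [0.001, -0.001, -1.0]]
ft_force: [0.7, 0.2, -1.2]
grip_width: 0.0855
```

```bash
python3 -c "
from h import *
plan(T(-.055,0,.024),YAW+90)"
```

```text
t 4.98 pos [0.4652 0.0827 0.0244] yawy 94.88 F [ 0.7  0.2 -1.2] g 0.0855 -> cm [-6.02  0.    0.03] turn -0.02
```

>>> apply_moves([
  {"tx": -1.2, "ty": 0, "tz": 0, "turn": 0, "jaw": 1},
  {"tx": -2.4, "ty": 0, "tz": 0, "turn": 0, "jaw": 1},
  {"tx": -3.6, "ty": 0, "tz": 0, "turn": 0, "jaw": 1},
  {"tx": -4.8, "ty": 0, "tz": 0, "turn": 0, "jaw": 1},
  {"tx": -5.8, "ty": 0, "tz": 0, "turn": 0, "jaw": 1},
])

```text
time_s: 5.4
position: [0.5236, 0.0874, 0.025]
tool_rot: [[-0.996, -0.085, -0.0], [-0.085, 0.996, -0.001], [0.0, -0.001, -1.0]]
ft_force: [-0.1, -0.6, 0.0]
grip_width: 0.0853
```

>>> apply_moves([
  {"tx": -0.3, "ty": 0, "tz": 0, "turn": 0, "jaw": 1},
  {"tx": -0.6, "ty": 0, "tz": 0, "turn": 0, "jaw": 1},
  {"tx": -0.9, "ty": 0, "tz": 0, "turn": 0, "jaw": 1},
  {"tx": -1.2, "ty": 0, "tz": 0, "turn": 0, "jaw": 1},
  {"tx": -1.4, "ty": 0, "tz": 0, "turn": 0, "jaw": 1},
])

```text
time_s: 5.82
position: [0.5375, 0.0886, 0.0251]
tool_rot: [[-0.996, -0.085, -0.0], [-0.085, 0.996, -0.001], [0.0, -0.001, -1.0]]
ft_force: [-0.2, 0.1, -0.6]
grip_width: 0.0852
```

```bash
python3 -c "
from h import *
plan(T(-.036,0,.024),YAW+90)
im,d=snap('top','pics/t2.png')
cv2.imwrite('pics/c2.png',cv2.resize(im[120:220,170:300,::-1],None,fx=6,fy=6,interpolation=cv2.INTER_CUBIC))
"
```

```text
t 5.82 pos [0.5375 0.0886 0.0251] yawy 94.89 F [-0.2  0.1 -0.6] g 0.0852 -> cm [-0.67  0.03  0.11] turn -0.01
```

View pics/c2.png

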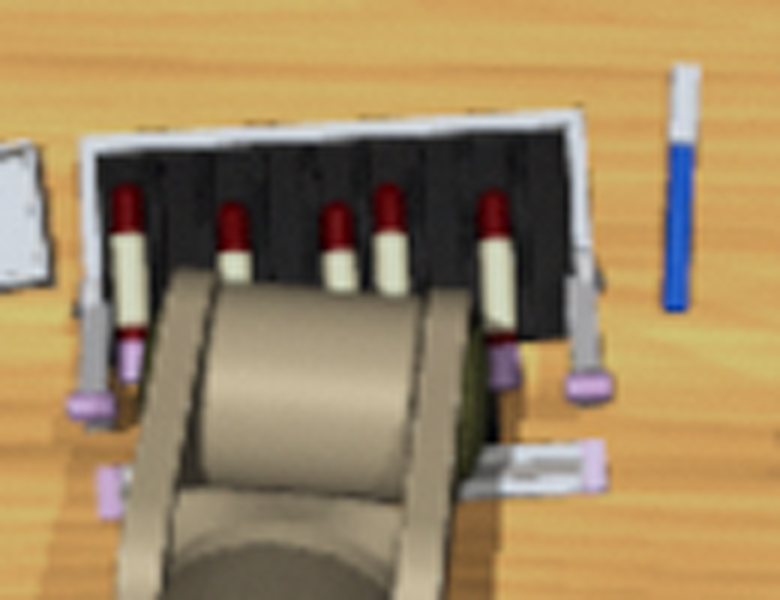

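The fingers skimmed over the bar, which only moved about 1 mm. Open, the tips reach only about 4 mm past the TCP. I'll lift, back up and push from lower.

>>> apply_moves([
  {"tx": 0, "ty": 0, "tz": -1.5, "turn": 0, "jaw": 1},
  {"tx": 2.5, "ty": 0, "tz": -2, "turn": 0, "jaw": 1},
  {"tx": 5, "ty": 0, "tz": -2, "turn": 0, "jaw": 1},
  {"tx": 7.2, "ty": 0, "tz": -1, "turn": 0, "jaw": 1},
  {"tx": 7.2, "ty": 0, "tz": 0, "turn": 0, "jaw": 1},
])

```text
time_s: 6.28
position: [0.462, 0.0826, 0.0252]
tool_rot: [[-0.996, -0.086, -0.003], [-0.086, 0.996, -0.001], [0.003, -0.001, -1.0]]
ft_force: [0.2, 0.5, -0.8]
grip_width: 0.0855
```

>>> apply_moves([
  {"tx": 0, "ty": 0, "tz": 0.6, "turn": 0, "jaw": 1},
  {"tx": 0, "ty": 0, "tz": 1.3, "turn": 0, "jaw": 1},
  {"tx": 0, "ty": 0, "tz": 1.3, "turn": 0, "jaw": 1},
])

```text
time_s: 6.53
position: [0.4619, 0.0826, 0.0113]
tool_rot: [[-0.996, -0.086, -0.004], [-0.086, 0.996, -0.001], [0.004, -0.001, -1.0]]
ft_force: [0.5, -1.6, 0.3]
grip_width: 0.0856
```

```bash
python3 -c "
from h import *
plan(T(-.055,0,.012),YAW+90)"
```

```text
t 6.53 pos [0.4619 0.0826 0.0113] yawy 94.91 F [ 0.5 -1.6  0.3] g 0.0856 -> cm [-6.35 -0.02 -0.1 ] turn 0.01
```

>>> apply_moves([
  {"tx": -1.0, "ty": 0, "tz": 0, "turn": 0, "jaw": 1},
  {"tx": -1.8, "ty": 0, "tz": 0, "turn": 0, "jaw": 1},
  {"tx": -2.6, "ty": 0, "tz": 0, "turn": 0, "jaw": 1},
  {"tx": -3.4, "ty": 0, "tz": 0, "turn": 0, "jaw": 1},
  {"tx": -4.2, "ty": 0, "tz": 0, "turn": 0, "jaw": 1},
])

```text
time_s: 6.95
position: [0.5041, 0.0863, 0.0112]
tool_rot: [[-0.996, -0.086, -0.005], [-0.086, 0.996, -0.001], [0.006, -0.001, -1.0]]
ft_force: [-2.8, -0.3, 2.7]
grip_width: 0.0851
```

>>> apply_moves([
  {"tx": -0.6, "ty": 0, "tz": 0, "turn": 0, "jaw": 1},
  {"tx": -1.2, "ty": 0, "tz": 0, "turn": 0, "jaw": 1},
  {"tx": -1.7, "ty": 0, "tz": 0, "turn": 0, "jaw": 1},
  {"tx": -2.2, "ty": 0, "tz": 0, "turn": 0, "jaw": 1},
  {"tx": -2.6, "ty": 0, "tz": 0, "turn": 0, "jaw": 1},
])

```text
time_s: 7.37
position: [0.5302, 0.0886, 0.011]
tool_rot: [[-0.996, -0.086, -0.006], [-0.086, 0.996, -0.001], [0.006, -0.001, -1.0]]
ft_force: [-4.1, -1.3, 3.5]
grip_width: 0.0853
```

```bash
python3 -c "
from h import *
plan(T(-.036,0,.012),YAW+90)
im,d=snap('top','pics/t3.png')
cv2.imwrite('pics/c3.png',cv2.resize(im[120:220,170:300,::-1],None,fx=6,fy=6,interpolation=cv2.INTER_CUBIC))
"
```

```text
t 7.37 pos [0.5302 0.0886 0.011 ] yawy 94.92 F [-4.1 -1.3  3.5] g 0.0853 -> cm [-1.39 -0.04 -0.11] turn 0.02
```

View pics/c3.png

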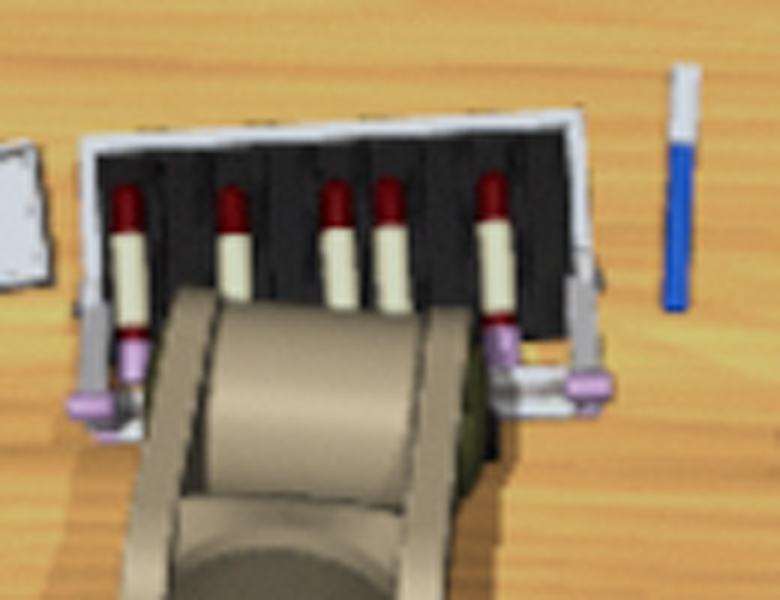

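The bar is now pushing the tubes, and its lower edge runs from about (100,438) to (600,414). I'll continue slowly until it touches the tray.

>>> apply_moves([
  {"tx": -0.3, "ty": 0, "tz": 0, "turn": 0, "jaw": 1},
  {"tx": -0.6, "ty": 0, "tz": 0, "turn": 0, "jaw": 1},
  {"tx": -0.8, "ty": 0, "tz": 0, "turn": 0, "jaw": 1},
  {"tx": -1.0, "ty": 0, "tz": 0, "turn": 0, "jaw": 1},
  {"tx": -1.2, "ty": 0, "tz": 0, "turn": 0, "jaw": 1},
])

```text
time_s: 7.83
position: [0.5431, 0.0896, 0.0109]
tool_rot: [[-0.996, -0.086, -0.005], [-0.086, 0.996, -0.001], [0.005, -0.001, -1.0]]
ft_force: [-2.4, -0.4, 1.2]
grip_width: 0.0855
```

>>> apply_moves([
  {"tx": -0.1, "ty": 0, "tz": 0, "turn": 0, "jaw": 1},
  {"tx": -0.2, "ty": 0, "tz": 0, "turn": 0, "jaw": 1},
  {"tx": -0.2, "ty": 0, "tz": 0, "turn": 0, "jaw": 1},
])

```text
time_s: 8.08
position: [0.5443, 0.0897, 0.0109]
tool_rot: [[-0.996, -0.086, -0.007], [-0.086, 0.996, -0.001], [0.007, -0.001, -1.0]]
ft_force: [-6.1, -2.3, 3.2]
grip_width: 0.0853
```

>>> apply_moves([
  {"tx": -0.1, "ty": 0, "tz": 0, "turn": 0, "jaw": 1},
  {"tx": -0.2, "ty": 0, "tz": 0, "turn": 0, "jaw": 1},
  {"tx": -0.2, "ty": 0, "tz": 0, "turn": 0, "jaw": 1},
])

```text
time_s: 8.33
position: [0.5443, 0.0898, 0.0108]
tool_rot: [[-0.996, -0.086, -0.012], [-0.086, 0.996, -0.002], [0.012, -0.001, -1.0]]
ft_force: [-11.3, -3.2, 7.6]
grip_width: 0.0852
```

The arm stopped at x = 0.5443, where flush contact was expected, and the force is rising. I'll push a little more to square the bar and then look.

>>> apply_moves([
  {"tx": -0.3, "ty": 0, "tz": 0, "turn": 0, "jaw": 1},
  {"tx": -0.5, "ty": 0, "tz": 0, "turn": 0, "jaw": 1},
  {"tx": -0.5, "ty": 0, "tz": 0, "turn": 0, "jaw": 1},
])

```text
time_s: 8.58
position: [0.5443, 0.0898, 0.0107]
tool_rot: [[-0.996, -0.087, -0.025], [-0.087, 0.996, -0.003], [0.025, -0.001, -1.0]]
ft_force: [-24.3, -5.6, 19.5]
grip_width: 0.0854
```

>>> apply_moves([
  {"tx": 0.5, "ty": 0, "tz": 0, "turn": 0, "jaw": 1},
  {"tx": 2, "ty": 0, "tz": 0, "turn": 0, "jaw": 1},
  {"tx": 4, "ty": 0, "tz": -2, "turn": 0, "jaw": 1},
  {"tx": 6, "ty": 0, "tz": -6, "turn": 0, "jaw": 0.5},
  {"tx": 9, "ty": 0, "tz": -9.5, "turn": 0, "jaw": -1},
])

```text
time_s: 9.0
position: [0.4623, 0.0825, 0.1033]
tool_rot: [[-0.996, -0.087, -0.023], [-0.086, 0.996, -0.003], [0.023, -0.001, -1.0]]
ft_force: [0.3, -0.1, 0.7]
grip_width: 0.0639
```

>>> apply_moves([
  {"tx": 4, "ty": 0, "tz": -3, "turn": 0, "jaw": -1},
  {"tx": 7, "ty": 0, "tz": -3, "turn": 0, "jaw": -1},
  {"tx": 7, "ty": 0, "tz": -3, "turn": 0, "jaw": -1},
])

```text
time_s: 9.25
position: [0.3885, 0.0769, 0.1363]
tool_rot: [[-0.996, -0.087, -0.022], [-0.087, 0.996, -0.003], [0.022, -0.001, -1.0]]
ft_force: [0.3, 0.2, 0.1]
grip_width: 0.0255
```

```bash
python3 -c "
from h import *
plan(T(-.036,0,.012),YAW+90)
im,d=snap('top','pics/t4.png')
cv2.imwrite('pics/c4.png',cv2.resize(im[120:220,170:300,::-1],None,fx=6,fy=6,interpolation=cv2.INTER_CUBIC))
"
```

```text
t 9.25 pos [0.3885 0.0769 0.1363] yawy 94.99 F [0.3 0.2 0.1] g 0.0255 -> cm [-15.88  -0.09  12.08] turn 0.09
```

View pics/c4.png

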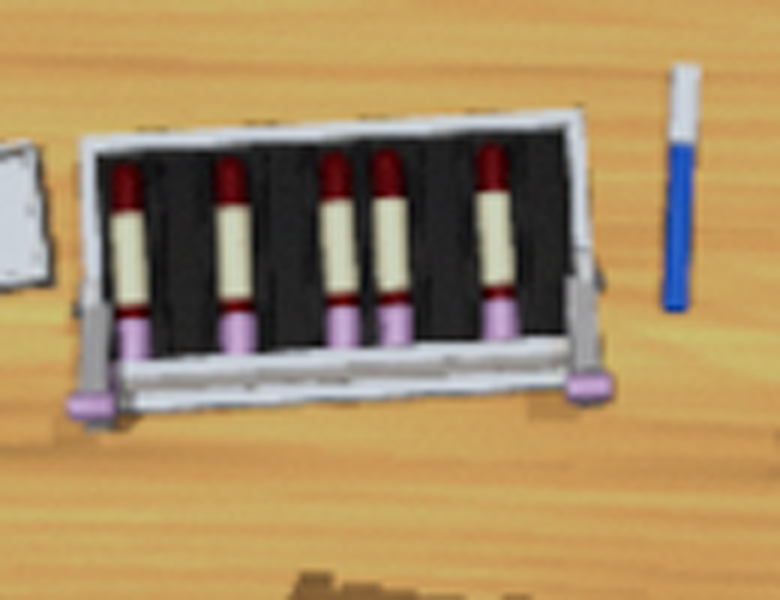

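The bar is flush, all five caps meet it, and both keepers are still up. The bar's ends are hidden under the keepers, so I'll check them in the scene camera.

```bash
python3 -c "
from h import *
im,d=snap('scene','pics/s1.png',(235,145,335,235),8)
plan(T(.025-.057,.118,.12),YAW+90)
p,R,t=cam('scene')
P=np.array([T(0,125,0)*0+T(x,y,z) for x,y,z in [(-.025,.125,.02),(-.025,-.125,.02),(-.025,-.125,0),(0,-.125,.02)]])
q=cv2.projectPoints(P,R,t,np.array([[p['fx'],0,p['cx']],[0,p['fy'],p['cy']],[0,0,1.]]),None)[0][:,0]
print(((q-[235,145]+.5)*8-.5).round(0))
"
```

```text
t 9.35 pos [0.3933 0.0765 0.1357] yawy 94.94 F [0.3 0.7 0.3] g 0.0098 -> cm [-15.57  11.79   1.25] turn 0.04
[[390. 144.]
 [ 48. 484.]
 [ 49. 509.]
 [ 92. 515.]]
```

View pics/s1.png

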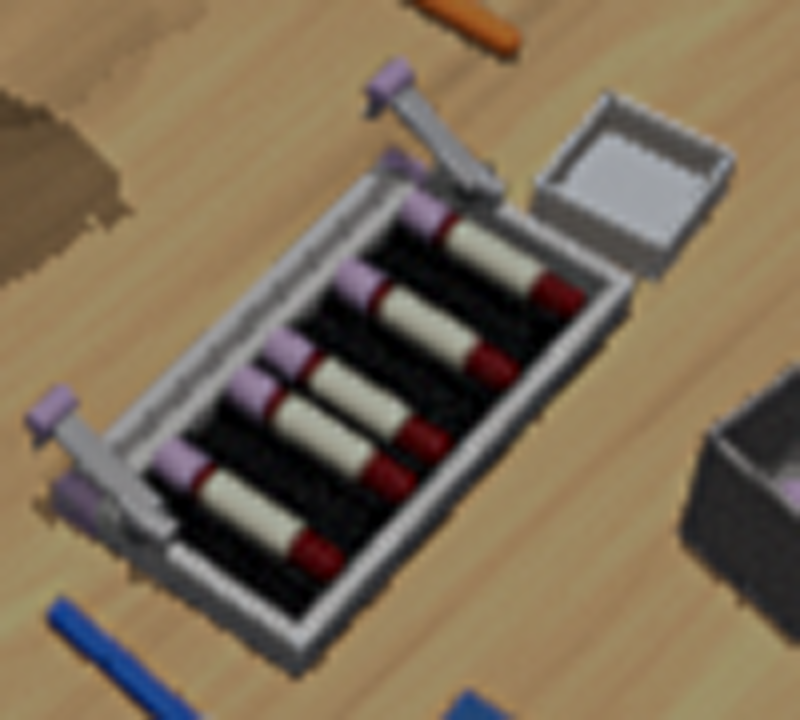

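The bar's right end is flush with the tray's side: its near corner is at about (52,480) and I predicted (48,484). Step 1 holds, so next I'll press the left keeper.

>>> apply_moves([
  {"tx": -3, "ty": 2.4, "tz": 0, "turn": 0, "jaw": -1},
  {"tx": -6.2, "ty": 4.8, "tz": 0, "turn": 0, "jaw": -1},
  {"tx": -9.4, "ty": 7.2, "tz": 0.4, "turn": 0, "jaw": -1},
  {"tx": -12.6, "ty": 9.6, "tz": 0.8, "turn": 0, "jaw": -1},
  {"tx": -15.6, "ty": 11.8, "tz": 1.2, "turn": 0, "jaw": -1},
])

```text
time_s: 9.77
position: [0.5409, 0.2095, 0.1195]
tool_rot: [[-0.996, -0.086, -0.018], [-0.086, 0.996, -0.003], [0.018, -0.001, -1.0]]
ft_force: [0.5, -0.2, 0.2]
grip_width: 0.0
```

```bash
python3 -c "
from h import *
plan(T(.025-.057,.118,.061),YAW+90)"
```

```text
t 9.77 pos [0.5409 0.2095 0.1195] yawy 94.96 F [ 0.5 -0.2  0.2] g 0.0000 -> cm [ 0.2  -0.18  5.86] turn 0.06
```

>>> apply_moves([
  {"tx": 0.2, "ty": -0.2, "tz": 1.2, "turn": 0, "jaw": -1},
  {"tx": 0.2, "ty": -0.2, "tz": 2.2, "turn": 0, "jaw": -1},
  {"tx": 0.2, "ty": -0.2, "tz": 3.2, "turn": 0, "jaw": -1},
  {"tx": 0.2, "ty": -0.2, "tz": 4.2, "turn": 0, "jaw": -1},
  {"tx": 0.2, "ty": -0.2, "tz": 5.2, "turn": 0, "jaw": -1},
])

```text
time_s: 10.18
position: [0.5378, 0.2067, 0.0668]
tool_rot: [[-0.996, -0.086, -0.019], [-0.086, 0.996, -0.003], [0.019, -0.001, -1.0]]
ft_force: [-1.3, -1.1, 1.0]
grip_width: -0.0
```

>>> apply_moves([
  {"tx": 0, "ty": 0, "tz": 0.3, "turn": 0, "jaw": -1},
  {"tx": 0, "ty": 0, "tz": 0.6, "turn": 0, "jaw": -1},
  {"tx": 0, "ty": 0, "tz": 0.7, "turn": 0, "jaw": -1},
  {"tx": 0, "ty": 0, "tz": 0.7, "turn": 0, "jaw": -1},
])

```text
time_s: 10.52
position: [0.5374, 0.2062, 0.0607]
tool_rot: [[-0.996, -0.085, -0.019], [-0.085, 0.996, -0.003], [0.019, -0.002, -1.0]]
ft_force: [-4.6, -1.7, 6.3]
grip_width: 0.0
```

>>> apply_moves([
  {"tx": 0, "ty": 0, "tz": 0.2, "turn": 0, "jaw": -1},
  {"tx": 0, "ty": 0, "tz": 0.3, "turn": 0, "jaw": -1},
  {"tx": 0, "ty": 0, "tz": 0.3, "turn": 0, "jaw": -1},
  {"tx": 0, "ty": 0, "tz": 0.3, "turn": 0, "jaw": -1},
])

```text
time_s: 10.85
position: [0.5374, 0.2062, 0.0602]
tool_rot: [[-0.996, -0.085, -0.017], [-0.085, 0.996, -0.003], [0.017, -0.001, -1.0]]
ft_force: [-7.2, -1.5, 19.7]
grip_width: -0.0
```

>>> apply_moves([
  {"tx": 0, "ty": 0, "tz": -2, "turn": 0, "jaw": -1},
  {"tx": 0, "ty": 0, "tz": -5.5, "turn": 0, "jaw": -1},
  {"tx": 0, "ty": -4, "tz": -6, "turn": 0, "jaw": -1},
  {"tx": 0, "ty": -8, "tz": -6, "turn": 0, "jaw": -1},
  {"tx": 0, "ty": -12, "tz": -6, "turn": 0, "jaw": -1},
])

```text
time_s: 11.27
position: [0.5489, 0.0855, 0.1216]
tool_rot: [[-0.996, -0.087, -0.014], [-0.087, 0.996, -0.003], [0.014, -0.002, -1.0]]
ft_force: [1.0, -0.3, -0.5]
grip_width: -0.0004
```

```bash
python3 -c "
from h import *
plan(T(.025-.057,-.118,.12),YAW+90)"
```

```text
t 11.27 pos [0.5489 0.0855 0.1216] yawy 94.98 F [ 1.  -0.3 -0.5] g -0.0004 -> cm [  0.06 -11.37   0.18] turn 0.08
```

The left keeper hit a hard stop at 20 N with the tip at about 43 mm, so it is shut. Now the right one.

>>> apply_moves([
  {"tx": 0, "ty": -3.8, "tz": 0, "turn": 0, "jaw": -1},
  {"tx": 0.1, "ty": -7.6, "tz": 0, "turn": 0, "jaw": -1},
  {"tx": 0.1, "ty": -11.2, "tz": 0.2, "turn": 0, "jaw": -1},
  {"tx": 0.1, "ty": -11.4, "tz": 0.2, "turn": 0, "jaw": -1},
  {"tx": 0.1, "ty": -11.4, "tz": 1, "turn": 0, "jaw": -1},
])

```text
time_s: 11.68
position: [0.5585, -0.0305, 0.113]
tool_rot: [[-0.996, -0.083, -0.01], [-0.083, 0.997, -0.004], [0.01, -0.003, -1.0]]
ft_force: [0.4, 0.7, 0.2]
grip_width: -0.0001
```

```bash
python3 -c "
from h import *
plan(T(.025-.057,-.118,.06),YAW+90)"
```

```text
t 11.68 pos [ 0.5585 -0.0305  0.113 ] yawy 94.77 F [0.4 0.7 0.2] g -0.0001 -> cm [-0.04  0.29  5.3 ] turn -0.13
```

>>> apply_moves([
  {"tx": 0, "ty": 0.3, "tz": 0.9, "turn": 0, "jaw": -1},
  {"tx": 0, "ty": 0.3, "tz": 1.9, "turn": 0, "jaw": -1},
  {"tx": 0, "ty": 0.3, "tz": 2.9, "turn": 0, "jaw": -1},
  {"tx": 0, "ty": 0.3, "tz": 3.9, "turn": 0, "jaw": -1},
  {"tx": 0, "ty": 0.3, "tz": 4.7, "turn": 0, "jaw": -1},
])

```text
time_s: 12.1
position: [0.5573, -0.0268, 0.0645]
tool_rot: [[-0.996, -0.084, -0.012], [-0.084, 0.996, -0.004], [0.012, -0.003, -1.0]]
ft_force: [-0.7, 0.2, 1.6]
grip_width: 0.0002
```

>>> apply_moves([
  {"tx": 0, "ty": 0, "tz": 0.3, "turn": 0, "jaw": -1},
  {"tx": 0, "ty": 0, "tz": 0.6, "turn": 0, "jaw": -1},
  {"tx": 0, "ty": 0, "tz": 0.7, "turn": 0, "jaw": -1},
  {"tx": 0, "ty": 0, "tz": 0.7, "turn": 0, "jaw": -1},
])

```text
time_s: 12.43
position: [0.5571, -0.0266, 0.0599]
tool_rot: [[-0.996, -0.085, -0.011], [-0.085, 0.996, -0.005], [0.011, -0.004, -1.0]]
ft_force: [-10.4, 0.5, 27.2]
grip_width: 0.0001
```

>>> apply_moves([
  {"tx": 0, "ty": 0, "tz": 0.2, "turn": 0, "jaw": -1},
  {"tx": 0, "ty": 0, "tz": 0.3, "turn": 0, "jaw": -1},
  {"tx": 0, "ty": 0, "tz": 0.3, "turn": 0, "jaw": -1},
  {"tx": 0, "ty": 0, "tz": 0.3, "turn": 0, "jaw": -1},
])

```text
time_s: 12.77
position: [0.5571, -0.0266, 0.0598]
tool_rot: [[-0.996, -0.086, -0.009], [-0.086, 0.996, -0.006], [0.01, -0.005, -1.0]]
ft_force: [-10.9, 0.8, 30.0]
grip_width: 0.0002
```

The right keeper also reached its stop. I'll retreat and verify.

>>> apply_moves([
  {"tx": 0, "ty": 0, "tz": -2, "turn": 0, "jaw": -1},
  {"tx": 0, "ty": 0, "tz": -5.5, "turn": 0, "jaw": -1},
  {"tx": 3.5, "ty": 0, "tz": -8, "turn": 0, "jaw": -1},
  {"tx": 7, "ty": 0, "tz": -10, "turn": 0, "jaw": -1},
  {"tx": 11, "ty": 0, "tz": -10, "turn": 0, "jaw": -1},
])

```text
time_s: 13.18
position: [0.4492, -0.0357, 0.1638]
tool_rot: [[-0.996, -0.087, -0.002], [-0.087, 0.996, -0.008], [0.003, -0.008, -1.0]]
ft_force: [1.0, -1.5, 0.4]
grip_width: -0.0002
```

>>> apply_moves([
  {"tx": 4, "ty": 0, "tz": 0, "turn": 0, "jaw": -1},
  {"tx": 7, "ty": 0, "tz": 0, "turn": 0, "jaw": -1},
  {"tx": 7, "ty": 0, "tz": 0, "turn": 0, "jaw": -1},
])

```text
time_s: 13.43
position: [0.3748, -0.0408, 0.1638]
tool_rot: [[-0.996, -0.087, -0.005], [-0.087, 0.996, -0.008], [0.005, -0.007, -1.0]]
ft_force: [0.4, 0.0, -1.1]
grip_width: -0.0001
```

```bash
python3 -c "
from h import *
im,d=snap('scene','x.png'); a=cv2.resize(im[145:235,235:335,::-1],(440,396),interpolation=cv2.INTER_CUBIC)
im,d2=snap('top','x.png'); b=cv2.resize(im[130:200,175:280,::-1],(594,396)[:2],interpolation=cv2.INTER_CUBIC)
cv2.imwrite('pics/f.png',cv2.resize(np.hstack([a,b]),(800,306)))
p,R,t=cam('top');K=np.array([[p['fx'],0,p['cx']],[0,p['fy'],p['cy']],[0,0,1.]])
for y in(.118,-.118):
  q=cv2.projectPoints(T(-.037,y,.044)[None],R,t,K,None)[0][0,0];u,v=q.round().astype(int)
  print(y,[[round(float(world('top',[(i,j)],depth=d2)[0][2]),3) for i in(u-1,u,u+1)] for j in range(v-3,v+4)])
"
```

```text
0.118 [[0.04, 0.042, 0.045], [0.038, 0.041, 0.044], [0.05, 0.044, 0.046], [0.043, 0.044, 0.047], [0.04, 0.046, 0.047], [0.037, 0.037, 0.005], [-0.004, -0.001, 0.0]]
-0.118 [[0.046, 0.042, 0.037], [0.044, 0.04, 0.04], [0.042, 0.043, 0.044], [0.045, 0.043, 0.044], [0.046, 0.044, 0.039], [0.04, 0.042, 0.04], [0.006, -0.001, 0.003]]
```

View pics/f.png

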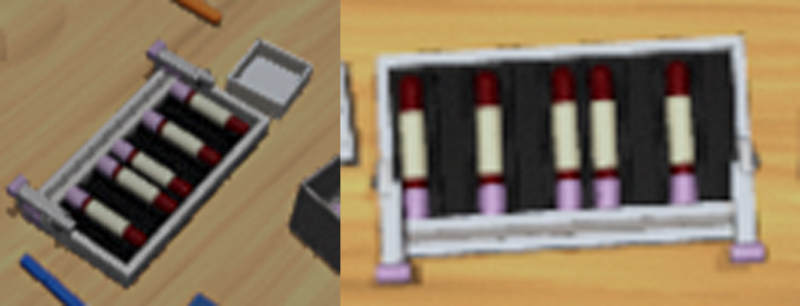

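Both keepers are level, with pad tops at about 44 mm. The bar is flush and the tubes are home, so I'm handing in.

```bash
python3 -c "
from h import *
print(close_job())"
```

```text
the job is handed in; nothing more can be done
None
```

The job is done and handed in at about 13.5 s of robot time. It reports no verdict. I gripped the bar and slid it into line with the tray, then pushed it home from behind with the open fingers. After that I pressed the left keeper shut, then the right.

**Last checks**
- **Bar and tubes:** in the images the bar lies flush along the tray's front edge and all five caps meet it.
- **Bar ends:** seen from above they are hidden under the keepers. The scene view put the two corners I checked about 6 and 12 pixels, in an 8× enlargement, from where they should be. I did not measure the bar's final position in the tray frame directly.
- **Keepers:** both hit a hard stop, at about 20 N on the left and 30 N on the right. Depth readings put both pad tops at about 44 mm, the shut height.
- **Bystanders:** those visible in the close-ups, the dish and the marker, look unmoved. I did not measure any of the bystanders.

**What went wrong on the way**
- **First grip:** it read 8.5 N upward, so I regripped 4 mm higher.
- **First push:** it passed over the bar because the open fingertips stand farther back. I repeated it lower, and the bar had moved only about 1 mm.

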